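# Slow-spin the chestnut basket and stop its gap at the spout

### The job

Take the crank of the kitchen spinner and turn its basket of rinsed chestnuts counter-clockwise (seen from above) up to 20 turns a minute, keep the basket between 17 and 23 turns a minute for six seconds on end without ever exceeding 27, then bring it to a standstill with the red pouring gap lined up with the spout and let go of the crank. Leave the other kitchen things where they are.

Things in the scene. Friction and masses are not known exactly. Their poses are not given: they have to be found in the camera images.
- spinner: White round plastic salad-type spinner with a clear lid over the basket, fixed to the counter (cannot shift or tip). 260 mm diameter, lid top 134 mm above the counter. Origin: centre of its underside, on the vertical turning axis of basket and crank; z up; x axis points to the pouring spout, a 56 mm wide white lip with a black stripe that stands out 45 mm at the rim.
- hub (a point): Point on the turning axis, 190 mm above the counter (height of the middle of the crank knob).
- spout (a point): Point over the basket's top where the gap must stop: 100 mm from the axis towards the spout, 120 mm above the counter (the gap's point comes to lie on it).
- gap (a point): The red pouring gap, a red patch 45 mm long (radially) and 34 mm wide on the pale green top of the basket, seen through the clear lid; black lines mark every further 45 degrees. The point is 100 mm from the axis, 120 mm above the counter, 5 mm above the patch, and turns with the basket. A small grey brake shoe in a white frame stands still opposite the spout.
- basket (a joint): Basket angle, rad, no end stops: counter-clockwise from above is positive; 0 and each full turn (2 pi) has the red gap at the spout. Loaded basket: solid drum, radius 118 mm, nominal 3.6 kg, inertia 0.025 kg m2 (varies 30 percent). Dry drag of bearing and a felt brake shoe under the lid: nominal 0.033 N m, varies from 0.4 to 2 times; viscous drag 0.006 N m per rad/s.
- crank: Green crank above the lid, coaxial with the basket; origin on the axis at counter height, x axis along the arm to the knob; arm 26 mm wide, top at 162 mm. Turns endlessly, 80 g. Fluid coupling to the basket, its only drive: 0.030 N m per rad/s of speed difference, no rigid link, so the basket lags, slips and coasts (time constant 0.7 s); a standing crank brakes it.
- knob_grip (a point): Middle of the black crank knob, an upright cylinder 28 mm in diameter and 46 mm tall (163 to 209 mm above the counter), 60 mm from the turning axis; the point is on the knob's own axis, 190 mm above the counter. The knob spins freely on its pin, so a hand can hold it without turning while it travels round.
- jar: Bystander: tall glass jar with steel screw lid, 90 mm diameter, 190 mm tall, loose; origin under its centre.
- dish: Bystander: grey ceramic proofing dish, 150 mm diameter, 60 mm tall, loose; origin under its centre.
- timer: Bystander: white plastic kitchen timer with turning knob, 72 mm diameter, 60 mm tall, loose; origin under its centre.
- spoon: Bystander: bamboo spoon, 260 mm long, lying on the counter beyond the spinner; origin at its middle, along its x axis.

How it is judged (in metres and radians):
On the way, in this order (a step that is already met when the one before it is completed fails the run):
1. the basket turns counter-clockwise at 17 to 23 turns a minute for six seconds on end (velocity of joint basket between 1.78 and 2.41 rad/s), for 6 s.
2. the basket stands still with its red gap at the spout (horizontal distance between gap and spout below 0.016 m and velocity of joint basket between -0.06 and 0.06 rad/s), for 0.5 s.
At the end, for the whole second after the job is handed in: The basket stands still (under 0.06 rad/s) with its red gap within 16 mm of the spout's point, the crank is at rest (under 0.2 rad/s) and released (all of step 2 and angular speed of crank below 0.2 rad/s); the robot touches nothing.
It fails at once if the basket turns faster than 27 turns a minute (velocity of joint basket above 2.83 rad/s or velocity of joint basket below -2.83 rad/s).
It fails at once if the jar, dish, timer or spoon is shifted by more than 30 mm (distance of any of jar, dish, timer, spoon from where it was at the start of the episode above 0.03 m).
It also fails if it takes over 58 s, if anything falls off the work surface, if the arm or the gripper's body presses on something with over 40 N, if the wrist force passes 120 N, or if a joint passes its speed limit or range.

### The arm

A 6-joint arm with a two-finger parallel gripper is mounted at the origin on the work surface. World frame = base frame: x ahead of the robot, y to its left, z up, the work surface at z = 0. Lengths are in mm, angles in rad, forces in N, time in s.
With the tool pointing down it reaches from about 300 to 750 mm from the base axis. Payload 8.5 kg.
Tool frame: the origin (TCP) lies midway between the tips of the shut fingers; the grasp point (between the pads) lies 19 mm behind it; z points along the fingers, y is the line along which they close (so a half turn about z gives the same grasp; the last joint's range is limited). The gripper opens to 85 mm and grips with 20 to 120 N. Pads are 22 mm wide; open, the fingers measure 114 mm over their backs; the gripper's body (76 mm by 85 mm) begins 54 mm behind the grasp point. The pads swing forward as they close: fully open they stand 13 mm farther back than shut.
Start: joints at [-1.491, 0.381, 1.297, -0, 1.464, -0.215], TCP at [159.796, -526.256, 231.322] pointing down, gripper open.
Joint ranges: [-3.11, 3.11], [-0.89, 2.33], [0.22, 2.48], [-1.42, 4.56], [0.17, 2.85], [-2.88, 2.88]. Speed limits (rad/s): [2.39, 2.39, 3.14, 3.14, 3.14, 3.14].

### API

Orientations are given as a unit quaternion [x, y, z, w].
In Python, from cell import robot, get_image, get_calibration, order gives the robot as it stands. The module is installed in compiled form; this text tells all that it offers.
- The arm moves only by the tool move_arm, never from a script. Its argument "increments" is text: rows parted by semicolons, each of 6 numbers parted by spaces: the shift along the tool's x, y, z as a fraction of full scale, then the turn, a rotation vector about the tool's x, y, z as a fraction of full scale. In form: x y z ax ay az; .... A call has 1 to 12 rows; each row is the pose to reach, as a shift and turn from the pose commanded when the call began, along the tool's axes at that moment, turning the shorter way round; what a row does not reach only later rows make up. Full scale, the value 1, is 0.15 m for a shift and 180 degrees for a turn. A row lasts 1/8 s, in which the tool goes at most 62.5 mm and 10.7 degrees, less where a joint would pass 70% of its speed; a pose out of reach is approached as far as the arm can. A call with a number of a shift or a turn outside -1 to 1 is refused whole. A call with a gripper value outside its range is refused whole. "grip" is the opening, from -1 (shut) to 1 (fully open), set as the call begins (left out, the last holds). The fingers move at their own pace and stop on an object; "grip_force" is the grip in N (left out, the last holds). Time passes only in rows, so rows that repeat a pose let the fingers close. It gives the time, the measured TCP pose, the force, the opening and the grip force at its end, in the units of the state.
- robot.read_state(): the state, without advancing time (a new reading comes with each control period).
- get_image(name): name is "side" or "top" or "wrist"; returns (picture, depth): 420x560x3 uint8, red, green, blue; 420x560 float32, mm along the optical axis (not along the pixel's ray), 0 where there is no reading.
- get_calibration(name): a dict with "camera_matrix" (3x3 intrinsics, pixels), "T" (4x4, takes a point from camera to world coordinates). Camera axes: x right, y up, looking along -z (the intrinsics and any distortion apply to the point x, -y, -z); pixel columns grow to the right and rows downward; lengths in mm; the calibration is good to about 2 mm. A picture is of the moment at which its call begins: read the wrist's pose just before it. get_calibration takes no time and is no camera call; for the wrist camera it gives the pose at the moment of the call.
- order.hand_in(): hands the job in; it is judged then, once.
The state is a dict: "t": time; "joint_positions": joint angles; "joint_velocities": joint speeds; "tau": joint torques, N m; "position": TCP position; "tcp_rot": TCP orientation; "force": force on the tool from outside, world axes, zero at the start; "ft_torque": the same for the moment, N m; "width": finger opening in mm; "grasp_force": force on a finger pad.
Only numpy, scipy, OpenCV 4.12 (cv2) and the standard library are available. Lean on these libraries where they do the work, as an engineer would, in place of code of your own. Each camera call takes 0.05 s, during which the arm holds its last target. There are 200 camera calls.

## Working session

There is one attempt and no reset: what is moved stays moved. The work goes in short steps, Python scripts to look and compute and a tool call to move; the robot and the scene stay as the last step left them, time stands still between calls to the robot, and variables do not carry over. Pictures are saved under pics/ and viewed, at most 10 in all, crops included, and the job is handed in when it is done.

Besides the shell and the picture viewer there is one more tool, called as name(argument=value, ...), one argument or row to a line, values as JSON. move_arm: Moves the arm, as the interface text tells. Its arguments: {"type":"object","properties":{"increments":{"type":"string"},"grip":{"type":"number"},"grip_force":{"type":"number"}},"required":["increments"]}

```bash
mkdir -p pics; python3 - <<'E'
from cell import robot,get_image,get_calibration
import cv2,numpy as np
s=robot.read_state();print(s['t'],s['position'],s['tcp_rot'],s['width'])
for n in('top','side'):
    p,d=get_image(n);c=get_calibration(n);print(n,c)
    cv2.imwrite(f'pics/{n}0.png',p[:,:,::-1]);np.savez(f'{n}0.npz',p=p,d=d,K=c['camera_matrix'],T=c['T'])
E
```

```text
0.0 [ 159.78267712 -525.97279045  230.71308872] [ 9.89155549e-01  1.46869921e-01  5.71866774e-05 -7.22821944e-04] 86.13696823201434
top {'camera_matrix': array([[500.61407023,   0.        , 281.627076  ],
       [  0.        , 500.61407023, 216.11258775],
       [  0.        ,   0.        ,   1.        ]]), 'T': array([[-1.86661921e-02,  9.91636202e-01, -1.27707543e-01,
         4.03619534e+02],
       [-9.99607500e-01, -2.11780806e-02, -1.83394474e-02,
        -3.32167277e+00],
       [-2.08906606e-02,  1.27315090e-01,  9.91642298e-01,
         1.40668010e+03],
       [ 0.00000000e+00,  0.00000000e+00,  0.00000000e+00,
         1.00000000e+00]])}
side {'camera_matrix': array([[481.65231528,   0.        , 276.56903576],
       [  0.        , 481.65231528, 201.11042727],
       [  0.        ,   0.        ,   1.        ]]), 'T': array([[-3.60393190e-01, -6.99255686e-01,  6.17380137e-01,
         1.45082032e+03],
       [ 9.32672043e-01, -2.81107683e-01,  2.26056036e-01,
         3.41671327e+02],
       [ 1.54793312e-02,  6.57282250e-01,  7.53485524e-01,
         1.23494499e+03],
       [ 0.00000000e+00,  0.00000000e+00,  0.00000000e+00,
         1.00000000e+00]])}
```

View pics/top0.png

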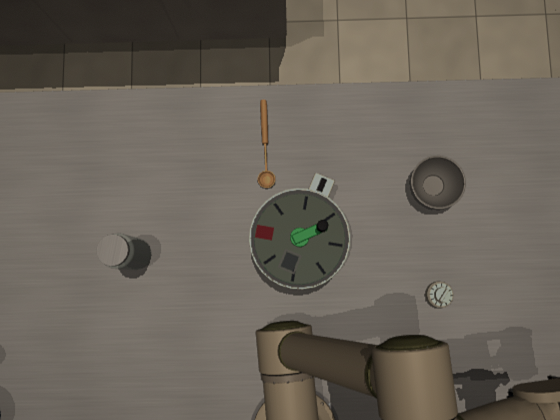

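View pics/side0.png

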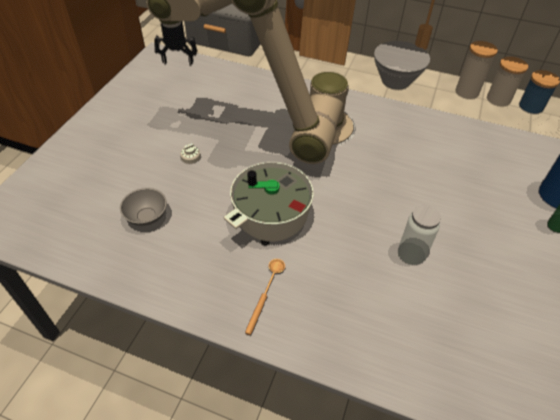

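The top view shows the spinner at about (300,240), the knob at (322,226), the red gap at (265,233) and the spout at (321,185). The bystanders stand clear: jar (115,250), dish (437,183), timer (439,295), spoon (266,140). Next I'll measure these points.

```bash
cat > h.py <<'E'
import numpy as np,cv2
from scipy import ndimage as nd
def ray(K,T,u,v,z):
    d=T[:3,:3]@np.array([(u-K[0,2])/K[0,0],-(v-K[1,2])/K[1,1],-1.]);o=T[:3,3]
    return o+d*(z-o[2])/d[2]
def proj(K,T,P):
    q=T[:3,:3].T@(np.asarray(P,float)-T[:3,3]);q=q/-q[2]
    return K[0,0]*q[0]+K[0,2],-K[1,1]*q[1]+K[1,2]
def cen(m):
    l,n=nd.label(m)
    if n==0:return None
    k=1+np.argmax(nd.sum(m,l,range(1,n+1)));y,x=np.nonzero(l==k);return x.mean(),y.mean(),len(x)
def red(p,box):
    p=p.astype(int);m=(p[...,0]>60)&(p[...,0]>2*p[...,1])&(p[...,0]>2*p[...,2])
    b=np.zeros(m.shape,bool);b[box[1]:box[3],box[0]:box[2]]=1;return cen(m&b)
E
python3 - <<'E'
from h import *
def box(m,b):
    z=np.zeros(m.shape,bool);z[b[1]:b[3],b[0]:b[2]]=1;return m&z
B={'top':((230,170,370,300),(308,212,335,240),(308,175,335,197)),'side':((210,150,330,250),(244,166,260,190),(222,205,250,228))}
for n in B:
    D=np.load(n+'0.npz');p=D['p'].astype(int);K,T,d=D['K'],D['T'],D['d']
    R=lambda c,z:ray(K,T,c[0],c[1],z).round(1)
    r=red(p,B[n][0]);print(n,'red',r,R(r,115))
    k=cen(box(p.max(2)<32,B[n][1]));print('knob',k,R(k,209),R(k,200),R(k,190),'depth',d[int(k[1]),int(k[0])])
    g=box((p[...,1]>1.6*p[...,0])&(p[...,1]>1.6*p[...,2])&(p[...,1]>60),B[n][0]);c=cen(g);print('green',c,R(c,162))
    s=cen(box(p.min(2)>130,B[n][2]));print('spout',s,R(s,120),R(s,60))
    # points cloud
    v,u=np.indices(d.shape);X=(u-K[0,2])/K[0,0]*d;Y=-(v-K[1,2])/K[1,1]*d
    W=np.stack([X,Y,-d],-1)@T[:3,:3].T+T[:3,3]
    m=box((d>0)&(abs(W[...,2]-134)<5),B[n][0]);print('lidpts',m.sum(), 'zmed',np.median(W[box(d>0,B[n][0])][:,2]))
    if m.sum()>50:
        q=W[m][:,:2].astype(np.float32);print('circle',cv2.minEnclosingCircle(q))
    mm=box((d>0)&(W[...,2]>195)&(W[...,2]<225),B[n][0]);
    if mm.sum():print('knobcloud',mm.sum(),W[mm].mean(0))
    for a in ([0,0],):pass
E
```

```text
top red (np.float64(264.064039408867), np.float64(231.935960591133), 203) [529.6  66.9 115. ]
knob (np.float64(322.9685039370079), np.float64(224.35433070866142), 127) [535.8 -80.2 209. ] [536.8 -80.7 200. ] [537.9 -81.4 190. ] depth 1205.6859
green (np.float64(302.5581395348837), np.float64(235.14470284237726), 387) [515.  -31.6 162. ]
spout (np.float64(321.1404255319149), np.float64(184.94468085106382), 235) [649.1 -84.1 120. ] [660.5 -87.9  60. ]
lidpts 6801 zmed 3.851828560443323
circle ((532.250244140625, -30.37785530090332), 150.93490600585938)
knobcloud 104 [533.67778471 -77.98140905 207.71959801]
side red (np.float64(296.8137254901961), np.float64(205.51960784313727), 102) [526.8  69.7 115. ]
knob (np.float64(251.53535353535352), np.float64(178.05050505050505), 99) [553.6 -67.1 209. ] [545.7 -70.7 200. ] [537.  -74.7 190. ] depth 1427.8805
green (np.float64(267.64541832669323), np.float64(185.8207171314741), 251) [524.3 -27.6 162. ]
spout (np.float64(231.61918604651163), np.float64(216.28197674418604), 344) [643.4 -95.7 120. ] [ 599.9 -119.2   60. ]
lidpts 3523 zmed 5.304919558892834
circle ((477.4532470703125, 7.065517425537109), 216.87884521484375)
knobcloud 75 [538.44215178 -73.98213776 205.68582856]
```

```bash
python3 - <<'E'
from h import *
from scipy.optimize import least_squares
for n,b in (('top',(230,170,370,300)),('side',(210,150,330,250))):
    D=np.load(n+'0.npz');p=D['p'].astype(int);K,T,d=D['K'],D['T'],D['d']
    v,u=np.indices(d.shape);W=np.stack([(u-K[0,2])/K[0,0]*d,-(v-K[1,2])/K[1,1]*d,-d],-1)@T[:3,:3].T+T[:3,3]
    z=W[b[1]:b[3],b[0]:b[2],2];print(np.histogram(z[z>-20],bins=np.arange(-20,230,10))[0])
    m=np.zeros(d.shape,bool);m[b[1]:b[3],b[0]:b[2]]=1
    m&=(abs(W[...,2]-128)<22)
    l,k=nd.label(m);m=l==1+np.argmax(nd.sum(m,l,range(1,k+1)));m=nd.binary_fill_holes(m)
    cs,_=cv2.findContours(m.astype(np.uint8),0,cv2.CHAIN_APPROX_NONE);q=cs[0][:,0]
    for zz in (120,134):
        P=np.array([ray(K,T,x,y,zz)[:2] for x,y in q])
        f=least_squares(lambda c:np.hypot(*(P-c[:2]).T)-c[2],[515,-20,130],loss='soft_l1',f_scale=2);print(n,zz,f.x,len(P),np.median(abs(f.fun)))
E
python3 - <<'E'
import cv2
p=cv2.imread('pics/top0.png')[165:305,230:370];cv2.imwrite('pics/c.png',cv2.resize(p,None,fx=4,fy=4,interpolation=2))
E
```

```text
[   6 5841 3912   63    1    0    0    0    0    0    0    0    0    3
 1369 6398   28  211  181    7    5    5   82   20]
top 120 [512.65476132 -23.63461245 129.24126079] 316 0.9752412716929797
top 134 [511.47663523 -23.4174251  127.83978062] 316 0.9763700399319788
[   3 3457 2681   36   22   88  101   91  131  136  145  165  165  176
  754 3375   63  136  110   21   24   20   49   14]
side 120 [512.34264993 -23.12588231 135.08735452] 238 2.9055145791515713
side 134 [524.13040287 -18.54508088 133.38935091] 238 2.8725679671919124
```

View pics/c.png

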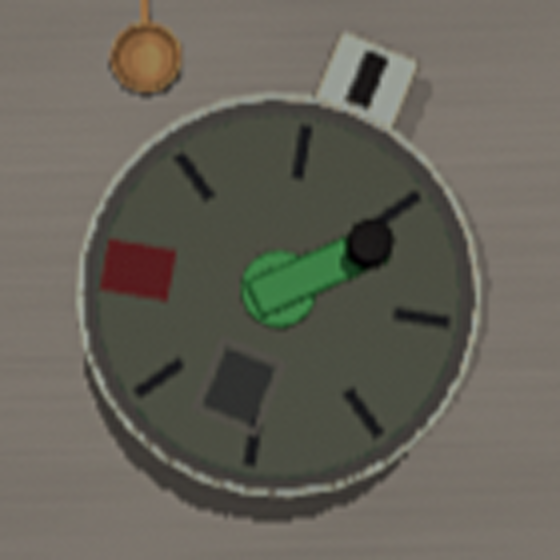

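The rim fit puts the axis near (511.5, -23.4). The knob is about 60 mm from it, as specified, and the spout bearing is about -23.8°. I'll move towards the knob now.

move_arm(
  increments="0.27 -0.18 0 0 0 0; 0.6 -0.39 0 0 0 0; 0.9 -0.58 0 0 0 0; 0.9 -0.58 0 0 0 0",
  grip=1,
)

```text
t: 0.6
position: [265.3, -401.3, 231.5]
tcp_rot: [0.989, 0.149, 0.0, -0.0]
force: [0.6, -0.2, 0.3]
width: 85.0
grasp_force: 0.0
```

move_arm(
  increments="0.35 -0.22 0 0 0 0; 0.7 -0.45 0 0 0 0; 0.9 -0.58 0 0 0 0; 0.9 -0.58 0 0 0 0",
)

```text
t: 1.1
position: [368.4, -280.3, 231.2]
tcp_rot: [0.989, 0.148, -0.0, -0.0]
force: [-0.7, -0.1, -0.7]
width: 85.2
grasp_force: 0.0
```

move_arm(
  increments="0.35 -0.22 0 0 0 0; 0.7 -0.45 0 0 0 0; 0.9 -0.58 0 0 0 0; 0.9 -0.58 0 0 0 0",
)

```text
t: 1.6
position: [472.2, -158.6, 230.9]
tcp_rot: [0.989, 0.148, -0.0, -0.0]
force: [-0.5, -1.2, -0.0]
width: 85.3
grasp_force: 0.0
```

```bash
python3 - <<'E'
from cell import robot,get_image,get_calibration
import cv2,numpy as np
s=robot.read_state();print(s['t'],s['position'],s['tcp_rot'],s['joint_positions'])
c=get_calibration('wrist');p,d=get_image('wrist')
cv2.imwrite('pics/w1.png',p[:,:,::-1]);np.savez('w1.npz',p=p,d=d,K=c['camera_matrix'],T=c['T'])
p,d=get_image('top');cv2.imwrite('pics/t1.png',p[:,:,::-1]);print(c['T'])
E
```

```text
1.6 [ 472.22724283 -158.62030861  230.90590591] [ 9.89013070e-01  1.47827900e-01 -2.20827561e-04 -1.05366863e-04] [-5.62102791e-01  2.90275074e-01  1.43674000e+00 -1.29869313e-04
  1.41504981e+00  7.11970340e-01]
[[ 2.91495313e-01  9.10169891e-01  2.94314887e-01  5.47467819e+02]
 [-9.56572257e-01  2.77349475e-01  8.97038803e-02 -1.36857541e+02]
 [ 1.76912838e-05 -3.07681717e-01  9.51489338e-01  3.74123578e+02]
 [ 0.00000000e+00  0.00000000e+00  0.00000000e+00  1.00000000e+00]]
```

View pics/w1.png

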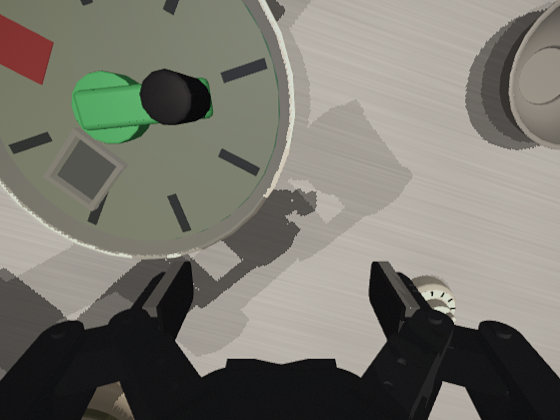

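The wrist view shows the knob top at about (166,96), the hub disc at (107,107), the shoe at (87,170) and the timer between the fingers. I'll turn these into world positions.

```bash
python3 - <<'E'
from h import *
D=np.load('w1.npz');p,d,K,T=D['p'].astype(int),D['d'],D['K'],D['T']
R=lambda u,v,z:ray(K,T,u,v,z).round(1)
v,u=np.indices(d.shape);W=np.stack([(u-K[0,2])/K[0,0]*d,-(v-K[1,2])/K[1,1]*d,-d],-1)@T[:3,:3].T+T[:3,3]
m=(u>100)&(u<230)&(v>50)&(v<140)&(W[...,2]>204)&(W[...,2]<215)
pts=W[m];print(m.sum(),pts.mean(0), cv2.minEnclosingCircle(pts[:,:2].astype(np.float32)), cen(m))
c=cen(m);print('knob',R(c[0],c[1],209))
g=(p[...,1]>1.5*p[...,0])&(p[...,1]>1.3*p[...,2])&(p[...,1]>60)&(v<160)&(u<240)
for a,b in((136,148),(148,157),(157,166)):
    q=W[g&(W[...,2]>a)&(W[...,2]<b)];print(a,len(q),q.mean(0) if len(q) else 0, cv2.minEnclosingCircle(q[:,:2].astype(np.float32)) if len(q)>5 else 0)
print('shoe',R(87,170,120),'hub',R(107,107,150))
# rim fit of lid edge with depth
m=(abs(W[...,2]-134)<6)&(v<262)&(u<300);print(m.sum())
E
```

```text
2424 [534.50222923 -80.37791818 209.16641906] ((534.0991821289062, -79.49295806884766), 13.992415428161621) (np.float64(166.88196450680974), np.float64(96.34585224927775), 2423)
knob [534.6 -80.3 209. ]
136 53 [518.44975828 -38.98667541 144.34929133] ((512.70068359375, -31.91464614868164), 22.32496452331543)
148 1164 [511.4657315  -24.06992487 155.88335104] ((520.56787109375, -46.179996490478516), 48.17109298706055)
157 3150 [514.21845705 -31.25897652 161.64361534] ((521.141845703125, -47.35732650756836), 47.28715896606445)
shoe [450.1   3.9 120. ] hub [510.8 -21.4 150. ]
59185
```

move_arm(
  increments="0.27 -0.19 0 0 0 0; 0.549 -0.381 0 0 0 0; 0.549 -0.381 0.12 0 0 0; 0.549 -0.381 0.26 0 0 0; 0.549 -0.381 0.387 0 0 0; 0.549 -0.381 0.387 0 0 0; 0.549 -0.381 0.387 0 0 0",
)

```text
t: 2.58
position: [533.8, -81.4, 174.1]
tcp_rot: [0.989, 0.146, 0.0, 0.0]
force: [0.2, -0.6, 0.0]
width: 85.6
grasp_force: 0.0
```

move_arm(
  increments="0 0 0 0 0 0; 0 0 0 0 0 0; 0 0 0 0 0 0; 0 0 0 0 0 0; 0 0 0 0 0 0; 0 0 0 0 0 0",
  grip=-1,
  grip_force=30,
)

```text
t: 3.32
position: [533.4, -78.8, 173.9]
tcp_rot: [0.989, 0.147, 0.0, -0.001]
force: [-3.3, 6.0, 6.1]
width: 27.2
grasp_force: 29.4
```

```bash
cat > look.py <<'E'
from cell import robot,get_image,get_calibration
from h import *
C=np.array([511.4,-24.0]);SP=-24.1
def gap(save=None):
    s=robot.read_state();print('t',round(s['t'],3),s['position'].round(1),'F',s['force'].round(1),'w',round(s['width'],1),'gf',round(s['grasp_force'],1))
    for n,b in(('top',(230,170,370,300)),('side',(210,150,330,250))):
        t=robot.read_state()['t'];p,d=get_image(n)
        c=get_calibration(n);r=red(p,b)
        if save:cv2.imwrite(f'pics/{n}{save}.png',p[:,:,::-1])
        if r:
            q=ray(c['camera_matrix'],c['T'],r[0],r[1],115)[:2]-C
            print(n,'t',round(t,3),'n',r[2],'r',np.hypot(*q).round(1),'rel deg',round((np.degrees(np.arctan2(q[1],q[0]))-SP)%360,1))
        else:print(n,round(t,3),'none')
E
python3 -c "
from look import *
gap('2')"
python3 -c "
import cv2,numpy as np
a=cv2.imread('pics/top2.png')[130:330,180:420];b=cv2.imread('pics/side2.png')[100:300,150:390]
cv2.imwrite('pics/ab.png',cv2.resize(np.hstack([a,b]),None,fx=1.6,fy=1.6))"
```

```text
t 3.325 [533.4 -78.8 173.9] F [-3.3  6.   6.1] w 27.2 gf 29.4
top t 3.325 n 204 r 92.6 rel deg 102.7
side t 3.375 n 103 r 95.0 rel deg 104.7
```

View pics/ab.png

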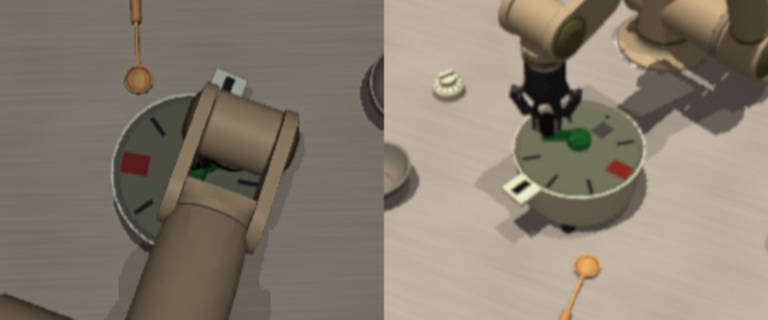

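The knob is held, with an opening of 27 mm and no visible disturbance. The gap is about 103 to 104° ahead of the spout, and the side view sees it clearly. Next is a short script for the circle rows.

```bash
cat > gen.py <<'E'
import sys,json,os,numpy as np
# usage: gen.py steps(rad)... ; keeps the commanded offset from the axis in cmd.json
R=60.6;y=np.radians(16.95);c,s=np.cos(y),np.sin(y);A=np.array([[c,s],[s,-c]])
S=json.load(open('cmd.json')) if os.path.exists('cmd.json') else {'p':[22.9,-55.9],'a':float(np.arctan2(-55.9,22.9))}
p=np.array(S['p']);a=S['a'];out=[]
st=[]
for t in sys.argv[1:]:
    if 'x' in t:n,v=t.split('x');st+=[float(v)]*int(n)
    else:st.append(float(t))
for d in st:
    a+=d;r=(A@(R*np.array([np.cos(a),np.sin(a)])-p)/150).round(3);out.append('%.3f %.3f 0 0 0 0'%tuple(r))
print('; '.join(out));p=p+A.T@(150*r)
json.dump({'p':list(p),'a':a},open('cmd.json','w'));print('crank cmd deg',np.degrees(a).round(1),'tcp',(p+[511.4,-24]).round(1))
E
python3 gen.py .05 .12 .2 .28 .35 7x.4; python3 gen.py 12x.4;python3 gen.py 12x.4
```

```text
0.020 -0.001 0 0 0 0; 0.068 -0.011 0 0 0 0; 0.143 -0.040 0 0 0 0; 0.236 -0.103 0 0 0 0; 0.321 -0.215 0 0 0 0; 0.365 -0.370 0 0 0 0; 0.346 -0.529 0 0 0 0; 0.266 -0.668 0 0 0 0; 0.138 -0.765 0 0 0 0; -0.018 -0.805 0 0 0 0; -0.176 -0.780 0 0 0 0; -0.313 -0.696 0 0 0 0
crank cmd deg 150.0 tcp [459.    6.3]
-0.093 0.130 0 0 0 0; -0.128 0.287 0 0 0 0; -0.099 0.445 0 0 0 0; -0.011 0.579 0 0 0 0; 0.122 0.669 0 0 0 0; 0.280 0.699 0 0 0 0; 0.437 0.666 0 0 0 0; 0.568 0.574 0 0 0 0; 0.654 0.438 0 0 0 0; 0.679 0.279 0 0 0 0; 0.641 0.123 0 0 0 0; 0.546 -0.006 0 0 0 0
crank cmd deg 425.0 tcp [537.  31.]
-0.139 -0.081 0 0 0 0; -0.298 -0.102 0 0 0 0; -0.453 -0.060 0 0 0 0; -0.579 0.040 0 0 0 0; -0.656 0.181 0 0 0 0; -0.672 0.340 0 0 0 0; -0.625 0.494 0 0 0 0; -0.522 0.617 0 0 0 0; -0.379 0.690 0 0 0 0; -0.219 0.702 0 0 0 0; -0.067 0.650 0 0 0 0; 0.053 0.544 0 0 0 0
crank cmd deg 700.0 tcp [568.4 -44.7]
```

move_arm(
  increments="0.020 -0.001 0 0 0 0; 0.068 -0.011 0 0 0 0; 0.143 -0.040 0 0 0 0; 0.236 -0.103 0 0 0 0; 0.321 -0.215 0 0 0 0; 0.365 -0.370 0 0 0 0; 0.346 -0.529 0 0 0 0; 0.266 -0.668 0 0 0 0; 0.138 -0.765 0 0 0 0; -0.018 -0.805 0 0 0 0; -0.176 -0.780 0 0 0 0; -0.313 -0.696 0 0 0 0",
)

```text
t: 4.92
position: [458.4, 6.0, 174.0]
tcp_rot: [0.989, 0.147, 0.002, 0.001]
force: [13.1, -6.6, -3.4]
width: 27.4
grasp_force: 30.3
```

move_arm(
  increments="-0.093 0.130 0 0 0 0; -0.128 0.287 0 0 0 0; -0.099 0.445 0 0 0 0; -0.011 0.579 0 0 0 0; 0.122 0.669 0 0 0 0; 0.280 0.699 0 0 0 0; 0.437 0.666 0 0 0 0; 0.568 0.574 0 0 0 0; 0.654 0.438 0 0 0 0; 0.679 0.279 0 0 0 0; 0.641 0.123 0 0 0 0; 0.546 -0.006 0 0 0 0",
)

```text
t: 6.42
position: [536.8, 32.1, 173.9]
tcp_rot: [0.989, 0.147, 0.001, -0.0]
force: [-1.0, -3.9, 6.2]
width: 27.4
grasp_force: 31.9
```

```bash
sed -i "s/(('top',(230,170,370,300)),\('side'.*)\)):/[x for x in (('top',(230,170,370,300)),('side',(210,150,330,250))) if x[0] in cams]:/; s/save=None/save=None,cams=('side',)/" look.py; python3 -c "
from look import *
gap('3')"
```

```text
t 6.425 [536.8  32.1 173.9] F [-1.  -3.9  6.2] w 27.4 gf 31.9
top t 6.425 n 206 r 91.4 rel deg 277.0
side t 6.475 n 88 r 90.0 rel deg 279.0
```

```bash
python3 - <<'E'
s=open('look.py').read()
s=s.replace("in(('top',(230,170,370,300)),('side',(210,150,330,250))):","in[x for x in(('top',(230,170,370,300)),('side',(210,150,330,250))) if x[0] in cams]:")
open('look.py','w').write(s)
E
cat > sim.py <<'E'
import numpy as np
def sim(segs,I,dry,k=.03,vis=.006,w=0.,th=0.,lag=.03):
    """segs: list of (duration,crank speed). returns t,theta,w arrays"""
    dt=.0025;T=[];TH=[];Wn=[];t=0;wc=w if False else 0.
    for D,c in segs:
        for _ in range(int(round(D/dt))):
            wc+=(c-wc)*dt/lag if lag else 0
            tq=k*(wc-w)-vis*w
            if abs(w)<1e-3 and abs(tq)<dry:w=0.
            else:
                w2=w+dt*(tq-dry*np.sign(w if abs(w)>1e-3 else tq))/I
                w=0. if w2*w<0 else w2
            th+=w*dt;t+=dt;T.append(t);TH.append(th);Wn.append(w)
    return np.array(T),np.array(TH),np.array(Wn)
E
cat > hist.py <<'E'
r=lambda st:[(.125,x*8) for x in st]
H=[(.1,0)]+r([.05,.12,.2,.28,.35]+[.4]*7)+r([.4]*12)
E
grep -n "for n,b" look.py
python3 - <<'E'
from sim import *;from hist import *
for I in(.0175,.025,.0325):
    for d in(.013,.02,.033,.05,.066):
        t,th,w=sim(H,I,d);print(I,d,np.degrees(th[-1]).round(),w[-1].round(2))
E
```

```text
6:    for n,b in[x for x in(('top',(230,170,370,300)),('side',(210,150,330,250))) if x[0] in cams]:
0.0175 0.013 281.0 2.29
0.0175 0.02 255.0 2.1
0.0175 0.033 207.0 1.74
0.0175 0.05 147.0 1.27
0.0175 0.066 93.0 0.83
0.025 0.013 256.0 2.25
0.025 0.02 231.0 2.06
0.025 0.033 188.0 1.7
0.025 0.05 133.0 1.24
0.025 0.066 84.0 0.81
0.0325 0.013 233.0 2.18
0.0325 0.02 210.0 1.99
0.0325 0.033 170.0 1.64
0.0325 0.05 120.0 1.2
0.0325 0.066 76.0 0.78
```

move_arm(
  increments="-0.139 -0.081 0 0 0 0; -0.298 -0.102 0 0 0 0; -0.453 -0.060 0 0 0 0; -0.579 0.040 0 0 0 0; -0.656 0.181 0 0 0 0; -0.672 0.340 0 0 0 0; -0.625 0.494 0 0 0 0; -0.522 0.617 0 0 0 0; -0.379 0.690 0 0 0 0; -0.219 0.702 0 0 0 0; -0.067 0.650 0 0 0 0; 0.053 0.544 0 0 0 0",
)

```text
t: 8.02
position: [567.9, -44.5, 173.9]
tcp_rot: [0.989, 0.147, -0.0, -0.0]
force: [-9.6, 2.3, 11.8]
width: 27.1
grasp_force: 32.8
```

```bash
python3 -c "
from look import *
gap('4')"
```

```text
t 8.025 [567.9 -44.5 173.9] F [-9.6  2.3 11.8] w 27.1 gf 32.8
side t 8.025 n 108 r 89.1 rel deg 49.1
```

```bash
cat >> hist.py <<'E'
obs=[(3.1,174.3),(3.15,175.5)]   # time since t=3.325, deg moved
H+=[(.1,0)]+r([.4]*12)
obs+=[(4.7,304.4)]
H+=[(.05,0)]
E
cat > fit.py <<'E'
from sim import *;from hist import *
from scipy.optimize import least_squares
def f(x):
    t,th,w=sim(H,x[0],x[1]);return np.r_[[(np.degrees(np.interp(a,t,th))-b)/2 for a,b in obs],(x[0]-.025)/.005]
def fit():
    s=least_squares(f,[.025,.035],diff_step=.02,x_scale=[.01,.01]);return s.x,s.fun
if __name__=='__main__':
    x,e=fit();print(x,e.round(2));t,th,w=sim(H,*x);print('w now',w[-1],'th',np.degrees(th[-1]))
    print('crank for 2.1:',(.036*2.1+x[1])/.03)
E
python3 fit.py
```

```text
[0.02384839 0.03834485] [-0.83  0.75  0.04 -0.23]
w now 1.454066818682617 th 308.8143648684325
crank for 2.1: 3.798161548521804
```

```bash
python3 gen.py 4x.53 8x.48; cat >> hist.py <<'E'
H+=r([.53]*4+[.48]*8)
E
```

```text
0.078 -0.197 0 0 0 0; 0.046 -0.406 0 0 0 0; -0.087 -0.571 0 0 0 0; -0.285 -0.645 0 0 0 0; -0.475 -0.617 0 0 0 0; -0.631 -0.505 0 0 0 0; -0.717 -0.333 0 0 0 0; -0.714 -0.141 0 0 0 0; -0.623 0.028 0 0 0 0; -0.464 0.136 0 0 0 0; -0.274 0.158 0 0 0 0; -0.094 0.090 0 0 0 0
crank cmd deg 1041.5 tcp [558.9 -61.7]
```

move_arm(
  increments="0.078 -0.197 0 0 0 0; 0.046 -0.406 0 0 0 0; -0.087 -0.571 0 0 0 0; -0.285 -0.645 0 0 0 0; -0.475 -0.617 0 0 0 0; -0.631 -0.505 0 0 0 0; -0.717 -0.333 0 0 0 0; -0.714 -0.141 0 0 0 0; -0.623 0.028 0 0 0 0; -0.464 0.136 0 0 0 0; -0.274 0.158 0 0 0 0; -0.094 0.090 0 0 0 0",
)

```text
t: 9.57
position: [558.2, -61.2, 173.9]
tcp_rot: [0.989, 0.147, -0.001, -0.001]
force: [-13.0, 10.6, 15.4]
width: 27.2
grasp_force: 33.7
```

```bash
python3 -c "
from look import *
gap('5')"; python3 fit.py; python3 gen.py .5 11x.48;python3 gen.py 12x.48
```

```text
t 9.575 [558.2 -61.2 173.9] F [-13.   10.6  15.4] w 27.2 gf 33.7
side t 9.575 n 79 r 94.5 rel deg 210.3
[0.02384839 0.03834485] [-0.83  0.75  0.04 -0.23]
w now 2.092810337505697 th 473.38451984229727
crank for 2.1: 3.798161548521804
0.131 -0.151 0 0 0 0; 0.175 -0.338 0 0 0 0; 0.127 -0.524 0 0 0 0; -0.002 -0.667 0 0 0 0; -0.182 -0.734 0 0 0 0; -0.372 -0.711 0 0 0 0; -0.531 -0.602 0 0 0 0; -0.621 -0.433 0 0 0 0; -0.623 -0.240 0 0 0 0; -0.535 -0.069 0 0 0 0; -0.379 0.042 0 0 0 0; -0.189 0.069 0 0 0 0
crank cmd deg 1372.7 tcp [534.8 -79.9]
0.181 -0.064 0 0 0 0; 0.312 -0.205 0 0 0 0; 0.363 -0.390 0 0 0 0; 0.323 -0.578 0 0 0 0; 0.201 -0.726 0 0 0 0; 0.025 -0.801 0 0 0 0; -0.167 -0.786 0 0 0 0; -0.330 -0.684 0 0 0 0; -0.427 -0.518 0 0 0 0; -0.437 -0.327 0 0 0 0; -0.358 -0.152 0 0 0 0; -0.206 -0.034 0 0 0 0
crank cmd deg 1702.7 tcp [503.7 -84. ]
```

move_arm(
  increments="0.131 -0.151 0 0 0 0; 0.175 -0.338 0 0 0 0; 0.127 -0.524 0 0 0 0; -0.002 -0.667 0 0 0 0; -0.182 -0.734 0 0 0 0; -0.372 -0.711 0 0 0 0; -0.531 -0.602 0 0 0 0; -0.621 -0.433 0 0 0 0; -0.623 -0.240 0 0 0 0; -0.535 -0.069 0 0 0 0; -0.379 0.042 0 0 0 0; -0.189 0.069 0 0 0 0",
)

```text
t: 11.12
position: [534.3, -79.0, 173.8]
tcp_rot: [0.989, 0.146, -0.0, -0.002]
force: [-8.0, 18.7, 15.1]
width: 27.2
grasp_force: 34.3
```

```bash
python3 -c "
from look import *
gap('6')"; cat >> hist.py <<'E'
obs+=[(6.25,465.6)]
H+=[(.05,0)]+r([.5]+[.48]*11)
E
python3 fit.py
```

```text
t 11.125 [534.3 -79.  173.8] F [-8.  18.7 15.1] w 27.2 gf 34.3
side t 11.125 n 103 r 89.2 rel deg 32.1
[0.02166323 0.03980188] [-0.78  0.75 -1.69  1.2  -0.67]
w now 2.072755836943437 th 645.5061128736153
crank for 2.1: 3.846729372410683
```

```bash
for i in 1 2 3 4; do python3 gen.py 12x.48; done; cat >> hist.py <<'E'
obs+=[(7.8,647.4)]
H+=[(.05,0)]+r([.48]*60)
E
```

```text
0.189 0.035 0 0 0 0; 0.372 -0.021 0 0 0 0; 0.509 -0.156 0 0 0 0; 0.569 -0.338 0 0 0 0; 0.537 -0.528 0 0 0 0; 0.421 -0.681 0 0 0 0; 0.248 -0.764 0 0 0 0; 0.056 -0.757 0 0 0 0; -0.111 -0.662 0 0 0 0; -0.216 -0.501 0 0 0 0; -0.234 -0.310 0 0 0 0; -0.162 -0.132 0 0 0 0
crank cmd deg 2032.7 tcp [474.7 -72.2]
0.146 0.125 0 0 0 0; 0.333 0.168 0 0 0 0; 0.519 0.120 0 0 0 0; 0.662 -0.009 0 0 0 0; 0.729 -0.189 0 0 0 0; 0.705 -0.379 0 0 0 0; 0.596 -0.538 0 0 0 0; 0.427 -0.628 0 0 0 0; 0.235 -0.629 0 0 0 0; 0.064 -0.542 0 0 0 0; -0.048 -0.385 0 0 0 0; -0.074 -0.195 0 0 0 0
crank cmd deg 2362.8 tcp [455.6 -47.4]
0.064 0.181 0 0 0 0; 0.205 0.312 0 0 0 0; 0.390 0.363 0 0 0 0; 0.578 0.323 0 0 0 0; 0.726 0.200 0 0 0 0; 0.800 0.023 0 0 0 0; 0.785 -0.168 0 0 0 0; 0.683 -0.331 0 0 0 0; 0.517 -0.428 0 0 0 0; 0.326 -0.438 0 0 0 0; 0.151 -0.358 0 0 0 0; 0.033 -0.206 0 0 0 0
crank cmd deg 2692.8 tcp [451.3 -16.4]
-0.035 0.189 0 0 0 0; 0.022 0.372 0 0 0 0; 0.157 0.509 0 0 0 0; 0.339 0.568 0 0 0 0; 0.529 0.536 0 0 0 0; 0.682 0.420 0 0 0 0; 0.764 0.247 0 0 0 0; 0.757 0.055 0 0 0 0; 0.662 -0.112 0 0 0 0; 0.501 -0.217 0 0 0 0; 0.310 -0.235 0 0 0 0; 0.132 -0.162 0 0 0 0
crank cmd deg 3022.8 tcp [463.1  12.6]
```

move_arm(
  increments="0.181 -0.064 0 0 0 0; 0.312 -0.205 0 0 0 0; 0.363 -0.390 0 0 0 0; 0.323 -0.578 0 0 0 0; 0.201 -0.726 0 0 0 0; 0.025 -0.801 0 0 0 0; -0.167 -0.786 0 0 0 0; -0.330 -0.684 0 0 0 0; -0.427 -0.518 0 0 0 0; -0.437 -0.327 0 0 0 0; -0.358 -0.152 0 0 0 0; -0.206 -0.034 0 0 0 0",
)

```text
t: 12.68
position: [503.9, -83.2, 173.9]
tcp_rot: [0.989, 0.146, 0.001, -0.002]
force: [2.6, 25.7, 11.7]
width: 27.3
grasp_force: 34.3
```

move_arm(
  increments="0.189 0.035 0 0 0 0; 0.372 -0.021 0 0 0 0; 0.509 -0.156 0 0 0 0; 0.569 -0.338 0 0 0 0; 0.537 -0.528 0 0 0 0; 0.421 -0.681 0 0 0 0; 0.248 -0.764 0 0 0 0; 0.056 -0.757 0 0 0 0; -0.111 -0.662 0 0 0 0; -0.216 -0.501 0 0 0 0; -0.234 -0.310 0 0 0 0; -0.162 -0.132 0 0 0 0",
)

```text
t: 14.18
position: [475.4, -72.2, 174.0]
tcp_rot: [0.989, 0.146, 0.002, -0.001]
force: [18.5, 24.5, 0.9]
width: 26.9
grasp_force: 33.3
```

move_arm(
  increments="0.146 0.125 0 0 0 0; 0.333 0.168 0 0 0 0; 0.519 0.120 0 0 0 0; 0.662 -0.009 0 0 0 0; 0.729 -0.189 0 0 0 0; 0.705 -0.379 0 0 0 0; 0.596 -0.538 0 0 0 0; 0.427 -0.628 0 0 0 0; 0.235 -0.629 0 0 0 0; 0.064 -0.542 0 0 0 0; -0.048 -0.385 0 0 0 0; -0.074 -0.195 0 0 0 0",
)

```text
t: 15.68
position: [455.9, -48.1, 174.1]
tcp_rot: [0.989, 0.147, 0.002, 0.0]
force: [23.3, 11.5, -6.3]
width: 27.4
grasp_force: 32.6
```

move_arm(
  increments="0.064 0.181 0 0 0 0; 0.205 0.312 0 0 0 0; 0.390 0.363 0 0 0 0; 0.578 0.323 0 0 0 0; 0.726 0.200 0 0 0 0; 0.800 0.023 0 0 0 0; 0.785 -0.168 0 0 0 0; 0.683 -0.331 0 0 0 0; 0.517 -0.428 0 0 0 0; 0.326 -0.438 0 0 0 0; 0.151 -0.358 0 0 0 0; 0.033 -0.206 0 0 0 0",
)

```text
t: 17.18
position: [450.8, -17.0, 174.1]
tcp_rot: [0.989, 0.147, 0.002, 0.001]
force: [19.3, -0.9, -7.5]
width: 27.1
grasp_force: 32.6
```

move_arm(
  increments="-0.035 0.189 0 0 0 0; 0.022 0.372 0 0 0 0; 0.157 0.509 0 0 0 0; 0.339 0.568 0 0 0 0; 0.529 0.536 0 0 0 0; 0.682 0.420 0 0 0 0; 0.764 0.247 0 0 0 0; 0.757 0.055 0 0 0 0; 0.662 -0.112 0 0 0 0; 0.501 -0.217 0 0 0 0; 0.310 -0.235 0 0 0 0; 0.132 -0.162 0 0 0 0",
)

```text
t: 18.68
position: [462.0, 12.7, 174.1]
tcp_rot: [0.989, 0.148, 0.001, 0.0]
force: [12.6, -7.2, -0.7]
width: 27.3
grasp_force: 33.1
```

```bash
python3 -c "
from look import *
gap('7',('side','top'))"; python3 fit.py
python3 - <<'E'
import sys;sys.path.insert(0,'.')
from fit import *
x,_=fit();t,th,w=sim(H,*x);m=t>6;print('min/max w after t=9.3',w[m].min(),w[m].max(),'pred',np.degrees(th[-1])%360)
E
```

```text
t 18.675 [462.   12.7 174.1] F [12.6 -7.2 -0.7] w 27.3 gf 33.1
top t 18.675 n 17 r 106.0 rel deg 220.8
side t 18.725 n 81 r 95.4 rel deg 218.0
[0.02214425 0.03954213] [-0.89  0.65 -1.48  1.54 -0.31 -0.57]
w now 2.101606165480886 th 1545.9298893388416
crank for 2.1: 3.838070923378765
min/max w after t=9.3 1.8595864989720121 2.101606165480886 pred 105.92988933884158
```

The hold is done: basket speed stayed near 2.09 rad/s for 7.5 s with no pause, and the model agrees with the images. Next I'll plan the stop.

```bash
cat >> hist.py <<'E'
obs+=[(15.4,1553.3)]
H+=[(.1,0)]
E
python3 - <<'E'
import sys;sys.path.insert(0,'.')
from fit import *
x,_=fit();t,th,w=sim(H,*x);print(x,w[-1],(np.degrees(th[-1])+104.7)%360)
th0=np.degrees(th[-1])
for n in range(0,10):
  for lo in (.1,.2,.3,.4,.48):
    st=[.48]*n+[lo,lo*.5,.05];t2,q,w2=sim(H+r(st)+[(1.5,0)],*x);e=(np.degrees(q[-1])+104.7)-1800
    if abs(e)<9:print(n,lo,e.round(1),'rest',(t2[np.nonzero(w2)[0][-1]]-t[-1]).round(2))
E
```

```text
[0.02236366 0.0394497 ] 1.7495808086120785 223.18649630276832
6 0.4 -6.6 rest 1.6
6 0.48 -2.6 rest 1.63
7 0.1 -5.8 rest 1.61
7 0.2 -1.3 rest 1.65
7 0.3 3.4 rest 1.69
7 0.4 8.2 rest 1.73
8 0.1 9.0 rest 1.74
```

```bash
python3 gen.py 7x.48 .25 .12 .05 0 0; echo "H+=r([.48]*7+[.25,.12,.05,0,0])">>hist.py
```

```text
-0.125 0.146 0 0 0 0; -0.167 0.333 0 0 0 0; -0.119 0.519 0 0 0 0; 0.010 0.661 0 0 0 0; 0.190 0.728 0 0 0 0; 0.381 0.705 0 0 0 0; 0.539 0.595 0 0 0 0; 0.596 0.512 0 0 0 0; 0.615 0.468 0 0 0 0; 0.622 0.449 0 0 0 0; 0.622 0.449 0 0 0 0; 0.622 0.449 0 0 0 0
crank cmd deg 3239.4 tcp [572.  -24.6]
```

move_arm(
  increments="-0.125 0.146 0 0 0 0; -0.167 0.333 0 0 0 0; -0.119 0.519 0 0 0 0; 0.010 0.661 0 0 0 0; 0.190 0.728 0 0 0 0; 0.381 0.705 0 0 0 0; 0.539 0.595 0 0 0 0; 0.596 0.512 0 0 0 0; 0.615 0.468 0 0 0 0; 0.622 0.449 0 0 0 0; 0.622 0.449 0 0 0 0; 0.622 0.449 0 0 0 0",
)

```text
t: 20.27
position: [571.2, -24.7, 174.0]
tcp_rot: [0.989, 0.147, -0.0, 0.0]
force: [-3.2, -0.2, 9.9]
width: 27.6
grasp_force: 34.3
```

move_arm(
  increments="0 0 0 0 0 0; 0 0 0 0 0 0; 0 0 0 0 0 0; 0 0 0 0 0 0; 0 0 0 0 0 0; 0 0 0 0 0 0",
)

```text
t: 21.02
position: [571.2, -24.9, 174.0]
tcp_rot: [0.989, 0.147, -0.0, 0.0]
force: [-3.3, 0.4, 8.7]
width: 27.0
grasp_force: 34.3
```

```bash
python3 -c "
from look import *
gap('8',('side','top'))
p=cv2.imread('pics/side8.png')[140:250,200:330];q=cv2.imread('pics/top8.png')[160:310,220:380]
p=cv2.resize(p,(500,423));q=cv2.resize(q,(300,281))
o=np.zeros((423,800,3),np.uint8);o[:,:500]=p;o[:281,500:]=q;cv2.imwrite('pics/st8.png',o)"
```

```text
t 21.025 [571.2 -24.9 174. ] F [-3.3  0.4  8.7] w 27.0 gf 34.3
top 21.025 none
side t 21.075 n 101 r 89.5 rel deg 12.0
```

View pics/st8.png

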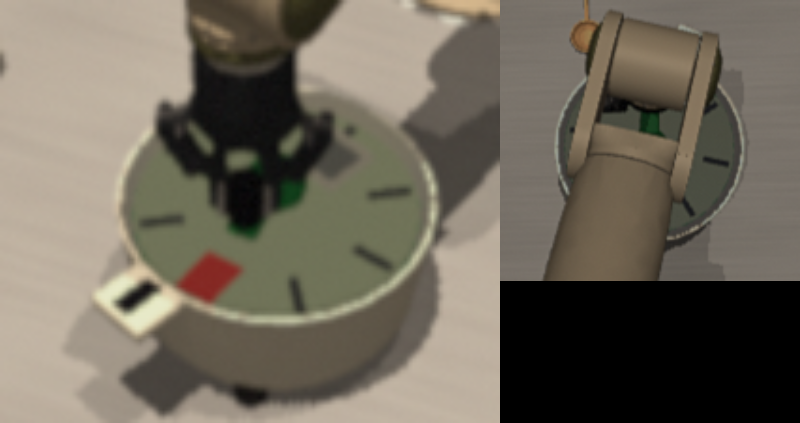

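The gap stands at the front of the basket, about 12 to 14° past the spout stripe (crop: red (210,277), stripe (135,296)). I'll correct it with a short reverse crank pulse of about 13°.

```bash
python3 - <<'E'
import sys;sys.path.insert(0,'.')
from fit import *
for I,d in((.0224,.0395),(.0224,.036),(.021,.043)):
  for st in([.2,.4,.2],[.2,.4,.3,.15],[.2,.4,.4,.2],[.2,.4,.4,.3,.15],[.2,.4,.4,.4,.2]):
    t,q,w=sim(r([-a for a in st])+[(1,0)],I,d);print(I,d,st,np.degrees(q[-1]).round(1),w.min().round(2))
E
```

```text
0.0224 0.0395 [0.2, 0.4, 0.2] -4.6 -0.3
0.0224 0.0395 [0.2, 0.4, 0.3, 0.15] -7.9 -0.4
0.0224 0.0395 [0.2, 0.4, 0.4, 0.2] -10.9 -0.52
0.0224 0.0395 [0.2, 0.4, 0.4, 0.3, 0.15] -15.1 -0.59
0.0224 0.0395 [0.2, 0.4, 0.4, 0.4, 0.2] -18.5 -0.7
0.0224 0.036 [0.2, 0.4, 0.2] -5.6 -0.34
0.0224 0.036 [0.2, 0.4, 0.3, 0.15] -9.3 -0.44
0.0224 0.036 [0.2, 0.4, 0.4, 0.2] -12.6 -0.56
0.0224 0.036 [0.2, 0.4, 0.4, 0.3, 0.15] -17.3 -0.64
0.0224 0.036 [0.2, 0.4, 0.4, 0.4, 0.2] -21.0 -0.76
0.021 0.043 [0.2, 0.4, 0.2] -4.0 -0.28
0.021 0.043 [0.2, 0.4, 0.3, 0.15] -7.0 -0.38
0.021 0.043 [0.2, 0.4, 0.4, 0.2] -9.8 -0.5
0.021 0.043 [0.2, 0.4, 0.4, 0.3, 0.15] -13.7 -0.57
0.021 0.043 [0.2, 0.4, 0.4, 0.4, 0.2] -16.9 -0.68
```

```bash
python3 gen.py -.2 -.4 -.4 -.3 0 0 0 0 0 0
```

```text
-0.032 0.074 0 0 0 0; -0.136 0.196 0 0 0 0; -0.280 0.268 0 0 0 0; -0.400 0.282 0 0 0 0; -0.400 0.282 0 0 0 0; -0.400 0.282 0 0 0 0; -0.400 0.282 0 0 0 0; -0.400 0.282 0 0 0 0; -0.400 0.282 0 0 0 0; -0.400 0.282 0 0 0 0
crank cmd deg 3164.9 tcp [527.  -82.6]
```

move_arm(
  increments="-0.032 0.074 0 0 0 0; -0.136 0.196 0 0 0 0; -0.280 0.268 0 0 0 0; -0.400 0.282 0 0 0 0; -0.400 0.282 0 0 0 0; -0.400 0.282 0 0 0 0; -0.400 0.282 0 0 0 0; -0.400 0.282 0 0 0 0; -0.400 0.282 0 0 0 0; -0.400 0.282 0 0 0 0",
)

```text
t: 22.38
position: [526.1, -81.2, 174.0]
tcp_rot: [0.989, 0.147, 0.0, -0.001]
force: [-2.1, 6.9, 10.4]
width: 27.0
grasp_force: 34.3
```

```bash
python3 -c "
from look import *
gap('9',('side','top'))
# stripe and gap in one side picture
p=cv2.imread('pics/side9.png')[:,:,::-1].astype(int);D=np.load('side0.npz');K,T=D['K'],D['T']
b=np.zeros(p.shape[:2],bool);b[205:228,222:250]=1
w=cen(b&(p.min(2)>130));r_=red(p,(210,150,330,250));print(w,r_,'axis z115/z125',proj(K,T,[511.4,-24,115]),'want gap',proj(K,T,[511.4+95*np.cos(np.radians(-24.1)),-24+95*np.sin(np.radians(-24.1)),115]),'spout pred',proj(K,T,[511.4+152*np.cos(np.radians(-24.1)),-24+152*np.sin(np.radians(-24.1)),128]))
q=cv2.imread('pics/side9.png')[140:250,200:330];cv2.imwrite('pics/s9.png',cv2.resize(q,(650,550),interpolation=2))"
```

```text
t 22.375 [526.1 -81.2 174. ] F [-2.1  6.9 10.4] w 27.0 gf 34.3
top 22.375 none
side t 22.425 n 105 r 88.7 rel deg 352.5
(np.float64(231.64054054054054), np.float64(216.06756756756758), 370) (np.float64(246.94285714285715), np.float64(206.4), 105) axis z115/z125 (np.float64(270.2301249532039), np.float64(193.5753612665474)) want gap (np.float64(247.81641041549486), np.float64(209.7324226747104)) spout pred (np.float64(233.4701500860026), np.float64(217.15188202633863))
```

View pics/s9.png

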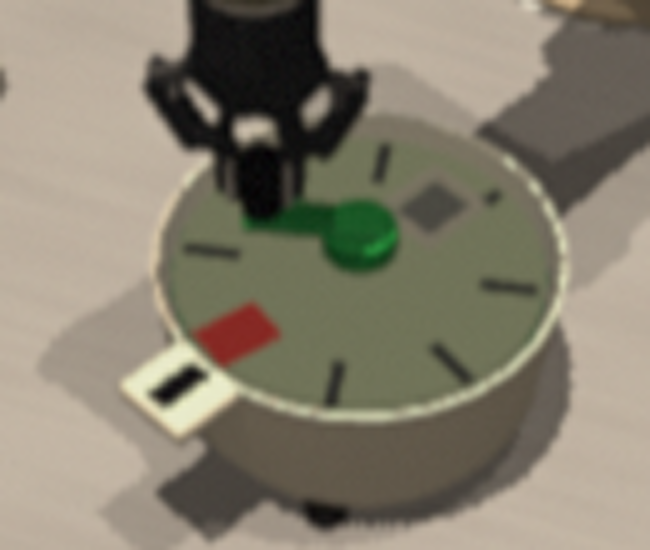

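The pulse overcorrected, and the gap (238,333) is now a few degrees clockwise of the stripe line (180,383). I'll get the exact angle by fitting all the marks in this picture.

```bash
python3 - <<'E'
from h import *
from scipy.optimize import least_squares
D=np.load('side0.npz');K,T=D['K'],D['T']
c=lambda x,y,z:ray(K,T,200+x/5,140+y/5,z)[:2]
M=[(335,384,45),(452,363,90),(509,287,135),(382,162,225),(211,251,315)]
P=np.array([c(x,y,115) for x,y,_ in M]);A=np.radians([m[2] for m in M])
f=least_squares(lambda q:(P-q[:2]-q[2]*np.c_[np.cos(A+q[3]),np.sin(A+q[3])]).ravel(),[511,-24,95,-.5])
print(f.x[:3],'gap deg',np.degrees(f.x[3]),f.fun.round(1))
g=c(238,333,115)-f.x[:2];print('gap direct',np.degrees(np.arctan2(g[1],g[0])),np.hypot(*g))
for z in(120,124,128,132):
    s=c(180,383,z)-f.x[:2];print('stripe',z,np.degrees(np.arctan2(s[1],s[0])),np.hypot(*s))
s=c(433,207,120)-f.x[:2];print('shoe',np.degrees(np.arctan2(-s[1],-s[0])),np.hypot(*s))
s=c(433,207,120)-c(180,383,126);print(np.degrees(np.arctan2(-s[1],-s[0])))
E
```

```text
[510.10713186 -18.9336673   94.43459419] gap deg -32.349019620429374 [-0.1 -0.2 -0.1  0.3  0.2 -0.2 -0.3  0.1  0.2  0.1]
gap direct -32.76793492373608 91.32126177814101
stripe 120 -26.335091183153537 144.5173490611507
stripe 124 -25.29584666137848 146.4737075771973
stripe 128 -24.284319934439075 148.47697631372213
stripe 132 -23.300022420530784 150.52528236554946
shoe -22.366482150347316 67.61214399359773
-24.025913063310416
```

Fitting the marks (residual 0.3 mm) puts the gap 8.4° short of the spout, just inside the tolerance. I'll give a small forward pulse, scaled by the last pulse's response.

```bash
python3 gen.py .2 .4 .2 0 0 0 0 0 0 0
```

```text
0.081 -0.005 0 0 0 0; 0.231 -0.063 0 0 0 0; 0.294 -0.112 0 0 0 0; 0.294 -0.112 0 0 0 0; 0.294 -0.112 0 0 0 0; 0.294 -0.112 0 0 0 0; 0.294 -0.112 0 0 0 0; 0.294 -0.112 0 0 0 0; 0.294 -0.112 0 0 0 0; 0.294 -0.112 0 0 0 0
crank cmd deg 3210.7 tcp [564.3 -53.7]
```

move_arm(
  increments="0.081 -0.005 0 0 0 0; 0.231 -0.063 0 0 0 0; 0.294 -0.112 0 0 0 0; 0.294 -0.112 0 0 0 0; 0.294 -0.112 0 0 0 0; 0.294 -0.112 0 0 0 0; 0.294 -0.112 0 0 0 0; 0.294 -0.112 0 0 0 0; 0.294 -0.112 0 0 0 0; 0.294 -0.112 0 0 0 0",
)

```text
t: 23.72
position: [563.1, -53.3, 174.0]
tcp_rot: [0.989, 0.147, -0.001, -0.001]
force: [-5.3, 2.6, 10.1]
width: 27.2
grasp_force: 34.4
```

```bash
sed -i "s/^C=.*/C=np.array([510.1,-18.9]);SP=-24.1/" look.py; python3 -c "
from look import *
gap('10')"
```

```text
t 23.725 [563.1 -53.3 174. ] F [-5.3  2.6 10.1] w 27.2 gf 34.4
side t 23.725 n 105 r 92.3 rel deg 0.1
```

The gap is now 0.1° from the spout. I'll wait, open the gripper and lift clear.

move_arm(
  increments="0 0 0 0 0 0; 0 0 0 0 0 0; 0 0 0 0 0 0; 0 0 0 0 0 0; 0 0 0 0 0 0; 0 0 0 0 0 0",
)

```text
t: 24.52
position: [563.1, -53.3, 174.0]
tcp_rot: [0.989, 0.147, -0.001, -0.001]
force: [-5.8, 2.9, 9.7]
width: 26.9
grasp_force: 34.4
```

move_arm(
  increments="0 0 0 0 0 0; 0 0 0 0 0 0; 0 0 0 0 0 0; 0 0 0 0 0 0; 0 0 0 0 0 0; 0 0 0 0 0 0; 0 0 -0.15 0 0 0; 0 0 -0.35 0 0 0; 0 0 -0.6 0 0 0; 0 0 -0.8 0 0 0; 0 0 -0.8 0 0 0; 0 0 -0.8 0 0 0",
  grip=1,
)

```text
t: 26.02
position: [563.3, -53.9, 292.2]
tcp_rot: [0.989, 0.147, -0.001, -0.0]
force: [-0.1, 0.1, -0.3]
width: 85.2
grasp_force: 0.0
```

```bash
python3 -c "
from look import *
gap('11')
p=cv2.imread('pics/side11.png')[60:360,100:460];cv2.imwrite('pics/s11.png',cv2.resize(p,(720,600)))"
```

```text
t 26.025 [563.3 -53.9 292.2] F [-0.1  0.1 -0.3] w 85.2 gf 0.0
side t 26.025 n 104 r 92.5 rel deg 0.2
```

View pics/s11.png

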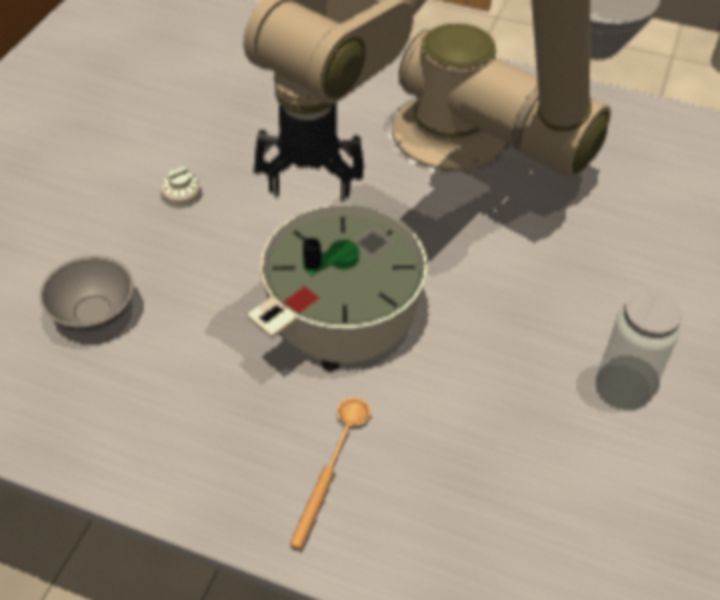

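The gap (302,299) is in line with the stripe (271,315). The crank is free, the gripper is clear, and the bystanders haven't moved.

```bash
python3 -c "
from cell import order
print(order.hand_in())"
```

```text
the job is handed in; nothing more can be done
None
```

I handed the job in at about 26 s: the basket ran at about 20 turns a minute for 7.5 s, then stopped with the gap within about 1° of the spout, and the crank was released; the hand-in gave no verdict, so these figures are my own camera and model estimates.

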